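# Press the work torch into its spring charging cradle

## Task

Put the square-headed work torch away in the spring cradle on the sloping pegboard: its head at the board's upper end, pushed fully home past both pairs of jaws so that it lies parallel to the board and holds the sprung charging pad down. Press it in slowly by feel and stop once it is home, because forcing it further pushes the whole cradle down on its overload spring and damages it; leave the other things where they are.

Things in the scene. Friction and masses are not known exactly. Their poses are not given: they have to be found in the camera images.
- torch: Work torch, 182 mm long, 0.15 to 0.3 kg, lying on its side. Round metal barrel, 26 mm diameter, 130 mm long; black square head (36 x 36 x 40 mm, lens on its end) at one end, short black square foot (36 x 36 x 12 mm) at the other. Origin on the axis at mid-barrel (about its centre of mass), 18 mm above the bench. x points along the axis to the head. Its roll about x does not matter.
- torch_lens (a point): Centre of the glass lens on the torch's head end, 105 mm along the torch's x from its origin.
- board: Sloping white pegboard on a fixed easel, 260 mm up the slope, 300 mm wide, 32 degrees from level. Origin at the middle of its face; x up the slope, y across to the left, z out of the face. The steel cradle stands at x = y = 0 and takes the torch along x. The home torch axis lies 44 to 62 mm above the face: the cradle's stiff post is set differently each time, unreported; find it by feel or sight.
- upper_pair (a point): Point on the board's face under the middle of the upper pair of spring jaws, 45 mm up the slope from the board's origin; axes as the board. Each pair is 16 mm wide along x and spreads sideways (y): a 20 mm mouth between rounded lips 9 mm above the home axis, flared to about 48 mm wide at 20 mm above it. 74 mm is free along the barrel between the two pairs for the gripper.
- lower_pair (a point): The same point under the lower pair, 45 mm down the slope. The barrel meets the lips of both pairs with its axis about 10 mm above home, passes at about 8 to 15 N in all, is then held down, and bottoms on rigid saddles. Between the pairs, below the barrel, are only a 16 mm wide bar (top 21 mm below the home axis) and the pad.
- board_bin: Small blue bin fixed on the board, 90 mm up the slope, 45 mm wide, 30 mm high, centred 118 mm to the left of the board's middle. On the other side, 125 mm to the right, a thin fixed rod 19 mm high.
- carrier (a joint): How far the whole cradle (jaws, saddles, pad) has been forced down towards the board on its overload spring. 0 = normal; it does not move under about 30 N, and is down 3 mm (too much, damaging) at about 35 N. It says nothing of the height at which the cradle's post is set.
- pad (a joint): Round brass charging pad, 14 mm across, in the middle of the cradle between the jaw pairs, pushed down by the barrel against a weak spring (1.4 N). 0 = up, 0.006 m = fully down, with the barrel fully home; it begins to move when the torch axis is 6 mm above home.
- screwdriver: Screwdriver, 180 mm long, lying parallel to the torch, 92 mm beside it (on the torch's +y side); origin under its middle. To be left alone.
- tape: Roll of paper tape lying flat, 80 mm across, 25 mm high, 110 mm from the torch's axis on its -y side; origin under its centre. To be left alone.
- jar: Clear jar with blue cap, 72 mm across, 100 mm high, standing; origin under its centre. To be left alone.
- hammer: Hammer, 260 mm long, lying; origin under its middle. To be left alone.
- cup: Blue cup, 76 mm across, 85 mm high, standing; origin under its centre. To be left alone.
- wrench: Wrench, 190 mm long, lying; origin under its middle. To be left alone.

How it is judged:
By the outcome, as a careful person would: the job done as asked, in the order asked, and still so for the second after the job is handed in, with the robot touching nothing.
It also fails if it takes over 38 s, if anything falls off the work surface, if the arm or the gripper's body presses on something with over 40 N, if the wrist force passes 120 N, or if a joint passes its speed limit or range.

## Robot

A 6-joint arm with a two-finger parallel gripper is mounted at the origin on the work surface. World frame = base frame: x ahead of the robot, y to its left, z up, the work surface at z = 0. Lengths are in mm, angles in rad, forces in N, time in s.
With the tool pointing down it reaches from about 350 to 850 mm from the base axis. Payload 8.1 kg.
Tool frame: the origin (TCP) lies on the mounting face of the last link; the fingertips stand env.tip_reach ahead of it and the grasp point (between the pads) lies 167 mm ahead of it (env.tip_reach is the distance from the TCP to the fingertips, in mm); z points along the fingers, y is the line along which they close (so a half turn about z gives the same grasp; the last joint's range is limited). The gripper opens to 93 mm and grips with 3 to 60 N. Pads are 15 mm wide; open, the fingers measure 128 mm over their backs; the gripper's body (75 mm by 188 mm) begins 65 mm behind the grasp point.
Start: joints at [1.213, 0.13, 1.488, -0, 1.523, -0.085], TCP at [161.636, 577.824, 404.735] pointing down, gripper open.
Joint ranges: [-2.96, 2.96], [-0.89, 2.26], [0.02, 2.5], [-1.34, 4.48], [0, 2.73], [-2.66, 2.66]. Speed limits (rad/s): [2.39, 2.39, 2.79, 3.14, 3.14, 3.14].

## Interface

Orientations are given as [roll, pitch, yaw] about the fixed x, y, z axes, in that order (R = Rz(yaw) Ry(pitch) Rx(roll)).
In Python, from station import env gives the robot as it stands.
- The arm moves only by the shell command python3 inch.py 'ROWS' [OPENING]. ROWS is a JSON object with one list for each field, all of the same length, 1 to 12, a row being the entries at one place: tx, ty, tz (the shift in units of 25 mm), ax, ay, az (a rotation vector in units of 0.1 rad); each row is the pose to reach, as a shift and turn from the pose commanded when the command began, along the tool's axes at that moment; what a row does not reach only later rows make up. A row lasts 1/10 s, in which the tool goes at most 50 mm and 0.15 rad, less where a joint would pass 70% of its speed; a pose out of reach is approached as far as the arm can. OPENING is the finger opening in mm, set as the command begins (- or left out keeps the last). The fingers move at their own pace and stop on an object; the grip force is fixed at half the most. Time passes only in rows, so rows that do not move let the fingers close. It prints the time, the measured TCP pose, the force, the opening and the grip force at its end. Input that does not fit is refused with a message, and nothing moves.
- env.get_obs(): the state, without advancing time (a new reading comes with each control period).
- env.capture(name): name is "side" or "top"; returns a dict with "frame" (420x560x3 uint8, red, green, blue), "fx", "fy", "cx", "cy" (pixels), "pose" (4x4, takes a point from camera to world coordinates). Camera axes: x right, y up, looking along -z (the intrinsics and any distortion apply to the point x, -y, -z); pixel columns grow to the right and rows downward; lengths in mm; the calibration is good to about 2 mm. A picture is of the moment at which its call begins. There is no depth.
- env.close_job(): hands the job in; it is judged then, once.
The state is a dict: "time_s": time; "joint_positions": joint angles; "qd": joint speeds; "joint_efforts": joint torques, N m; "tcp_pos": TCP position; "eef_rot": TCP orientation; "ft_force": force on the tool from outside, world axes, zero at the start; "moment": the same for the moment, N m; "gripper_width": finger opening in mm; "finger_force": force on a finger pad.
Only numpy, scipy, OpenCV 4.12 (cv2) and the standard library are available. Lean on these libraries where they do the work, as an engineer would, in place of code of your own. Each camera call takes 0.05 s, during which the arm holds its last target. There are 200 camera calls.

## Working session

There is one attempt and no reset: what is moved stays moved. The work goes in short steps, Python scripts to look and compute and a shell command to move; the robot and the scene stay as the last step left them, time stands still between calls to the robot, and variables do not carry over. Pictures are saved under pics/ and viewed, at most 10 in all, crops included, and the job is handed in when it is done.

```bash
ls; mkdir -p pics
python3 - <<'E'
from station import env
import cv2,numpy as np
print(env.tip_reach, env.get_obs())
for n in("side","top"):
    c=env.capture(n); cv2.imwrite(f"pics/{n}0.png",c["frame"][:,:,::-1]); print(n,{k:v for k,v in c.items() if k!="frame"})
    np.save(f"pics/{n}0.npy",c,allow_pickle=True)
E
```

```text
inch.py
pics
station.py
186.1 {'time_s': 0.0, 'joint_positions': array([ 1.21263056e+00,  1.31168493e-01,  1.48927763e+00,  5.69494686e-06,
        1.52301457e+00, -8.53885864e-02]), 'qd': array([-5.56540637e-04, -1.89021198e-03, -6.48073460e-04, -3.93160369e-05,
       -2.19984322e-05,  1.45923576e-03]), 'joint_efforts': array([ 8.94299192e-04, -5.59839928e+01, -4.91758704e+01,  7.68381846e-02,
        3.53535824e-02, -1.88635508e-04]), 'tcp_pos': array([161.53355309, 577.6063695 , 403.68367109]), 'eef_rot': array([-3.13973191e+00, -1.64982222e-04,  2.86881504e+00]), 'ft_force': array([-0.66608013,  0.3838345 , -0.38516371]), 'moment': array([ 0.04323892, -0.00108436, -0.02062983]), 'finger_force': 0.0, 'gripper_width': 92.91304612271661}
side {'fx': 512.6823750906775, 'fy': 512.6823750906775, 'cx': 277.0555118417443, 'cy': 209.8684377617914, 'pose': array([[ 8.43380455e-01,  3.75201032e-01, -3.84621363e-01,
         4.45847627e+01],
       [-5.37294518e-01,  5.95424208e-01, -5.97314502e-01,
        -7.92775332e+02],
       [ 4.89985232e-03,  7.10418326e-01,  7.03762597e-01,
         1.06833376e+03],
       [ 0.00000000e+00,  0.00000000e+00,  0.00000000e+00,
         1.00000000e+00]])}
top {'fx': 389.8823384460681, 'fy': 389.8823384460681, 'cx': 279.6340273445929, 'cy': 201.4668133140004, 'pose': array([[ 5.84617154e-03,  9.96030294e-01, -8.88227205e-02,
         4.85128936e+02],
       [-9.99973609e-01,  5.43988345e-03, -4.81553064e-03,
         2.92678625e+01],
       [-4.31322915e-03,  8.88485287e-02,  9.96035810e-01,
         1.37385359e+03],
       [ 0.00000000e+00,  0.00000000e+00,  0.00000000e+00,
         1.00000000e+00]])}
```
View pics/side0.png

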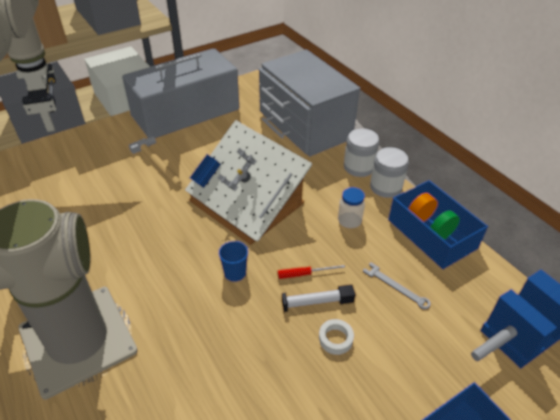

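View pics/top0.png

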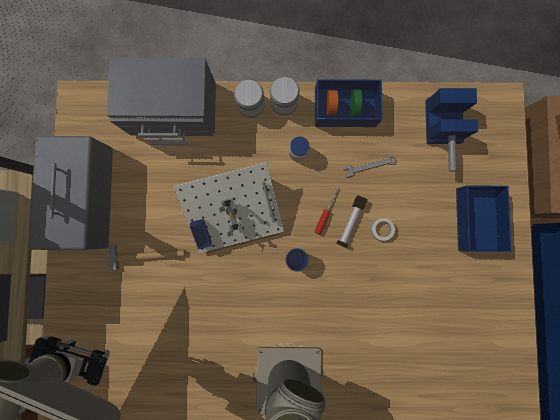

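The side view shows the torch with its head at (346,295) and foot at (285,301). In the top view the head is at (360,203) and the foot at (344,240). The board has its bin on the left and rod on the right, so its upper edge is the far one. In the top view that edge runs from (175,186) to (266,163). I'll enlarge both views next.

Run:
```python
import cv2,numpy as np
s=cv2.imread("pics/side0.png");t=cv2.imread("pics/top0.png")
a=cv2.resize(s[115:249,183:317],(400,400),interpolation=cv2.INTER_CUBIC);b=cv2.resize(t[155:261,170:290],(400,353),interpolation=cv2.INTER_CUBIC)
o=np.zeros((600,800,3),np.uint8);o[:400,:400]=a;o[:353,400:]=b
o[400:600,:400]=cv2.resize(s[275:320,275:365],(400,200),interpolation=cv2.INTER_CUBIC)
o[353:600,400:647]=cv2.resize(t[190:250,330:390],(247,247),interpolation=cv2.INTER_CUBIC)
cv2.imwrite("pics/c0.png",o)
```

View pics/c0.png

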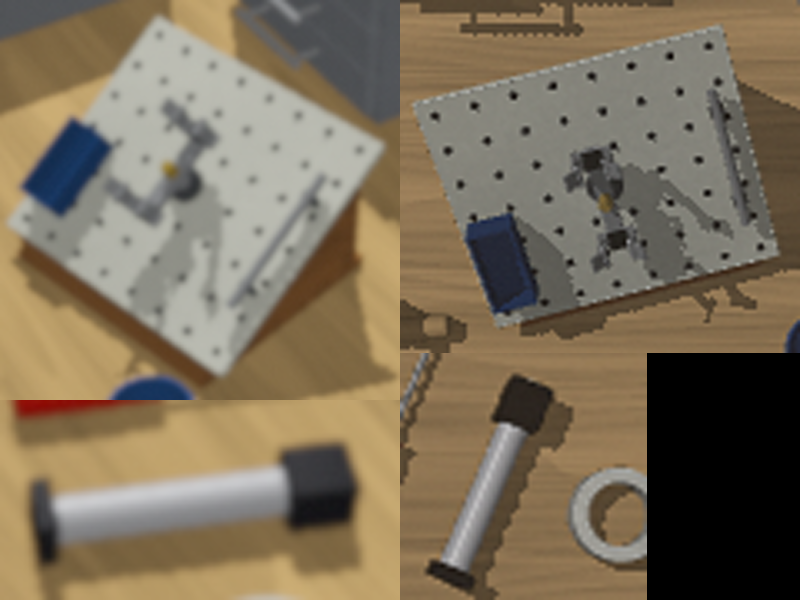

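The crops show the board corners. They run UL, UR, LR, LL:
- **Side crop:** (155,15), (385,145), (225,378), (10,225)
- **Top crop:** (15,103), (322,27), (378,252), (100,326)

The brass pad is near (170,170) in the side crop and (205,203) in the top crop. The torch barrel is a clean bright rectangle in both views.

```bash
cat > h.py <<'E'
import numpy as np,cv2
from scipy.spatial.transform import Rotation as R
def ray(c,p):
    d=np.array([(p[0]-c["cx"])/c["fx"],-(p[1]-c["cy"])/c["fy"],-1.]);P=c["pose"];return P[:3,3],P[:3,:3]@d/np.linalg.norm(d)
def tri(cs,ps):
    A=np.zeros((3,3));b=np.zeros(3);rs=[ray(c,p) for c,p in zip(cs,ps)]
    for o,d in rs: M=np.eye(3)-np.outer(d,d);A+=M;b+=M@o
    X=np.linalg.solve(A,b);return X,[round(float(np.linalg.norm((np.eye(3)-np.outer(d,d))@(X-o))),1) for o,d in rs]
def proj(c,X):
    q=c["pose"][:3,:3].T@(np.asarray(X)-c["pose"][:3,3]);return np.array([c["cx"]-c["fx"]*q[0]/q[2],c["cy"]+c["fy"]*q[1]/q[2]])
def plane(c,p,z):
    o,d=ray(c,p);return o+d*(z-o[2])/d[2]
def load(n): return np.load(f"pics/{n}.npy",allow_pickle=True).item()
def barrel(c,roi,th=120):
    x0,y0,x1,y1=roi;f=c["frame"][y0:y1,x0:x1].astype(int)
    m=((f.min(2)>th)&(f.max(2)-f.min(2)<40)).astype(np.uint8)
    k=max(cv2.findContours(m,0,2)[0],key=cv2.contourArea);r=cv2.minAreaRect(k)
    b=cv2.boxPoints(r)+[x0,y0];e=sorted([(np.linalg.norm(b[i]-b[(i+1)%4]),i) for i in range(4)])[:2]
    return [(b[i]+b[(i+1)%4])/2 for _,i in e],r
E
python3 - <<'E'
from h import *
s,t=load("side0"),load("top0")
S=np.array([(155,15),(385,145),(225,378),(10,225)])*.335+[182.5,114.5]
T=np.array([(15,103),(322,27),(378,252),(100,326)])*.3+[169.5,154.5]
C=[]
for a,b in zip(S,T):
    X,r=tri([s,t],[a,b]);C.append(X);print(X.round(1),r)
M=np.array([(130,150,0),(130,-150,0),(-130,-150,0),(-130,150,0)],float);C=np.array(C)
rot,rs=R.align_vectors(C-C.mean(0),M);print("board",C.mean(0).round(1),rot.as_euler("ZYX",degrees=True).round(2),"rss",rs)
for n,u in(("UL-UR",C[0]-C[1]),("LL-LR",C[3]-C[2]),("UL-LL",C[0]-C[3]),("UR-LR",C[1]-C[2])):print(n,np.linalg.norm(u).round(1))
for c,p in((s,S),(t,T)):print([ (proj(c,C.mean(0)+rot.apply(m))-q).round(1).tolist() for m,q in zip(M,p)])
print("pad",tri([s,t],[(170*.335+182.5,170*.335+114.5),(205*.3+169.5,203*.3+154.5)]))
for n,c,roi in(("side",s,(275,283,365,315)),("top",t,(335,192,375,252))):
    e,r=barrel(c,roi);print(n,np.round(e,1).tolist(),np.round(r[1],1),[plane(c,p,18).round(1).tolist() for p in e])
E
```

```text
[638.5 366.1 168.9] [3.0, 3.0]
[716.   77.9 165.5] [0.9, 0.9]
[507.2  23.4  19.3] [1.0, 1.0]
[428.5 310.   25.8] [0.1, 0.1]
board [572.5 194.4  94.9] [ 14.67 -33.74   1.09] rss 2.923526718837098
UL-UR 298.5
LL-LR 297.3
UL-LL 260.2
UR-LR 260.6
[[0.7, -0.2], [0.0, 0.3], [-0.1, 0.0], [-0.2, -0.1]]
[[-0.6, 1.1], [0.4, -0.4], [0.5, -0.3], [-0.5, 0.0]]
pad (array([550.70948287, 190.41068805, 129.17768218]), [0.2, 0.2])
side [[287.1, 300.9], [339.3, 294.2]] [10.2 52.6] [[468.0, -183.9, 18.0], [589.3, -236.7, 18.0]]
top [[356.4, 207.2], [342.1, 241.0]] [ 5.5 36.8] [[587.5, -231.8, 18.0], [469.8, -181.0, 18.0]]
```

```bash
cat >> h.py <<'E'
BO=np.array([572.5,194.4,94.9]);BR=R.from_euler("ZYX",[14.67,-32,0],degrees=True)
def delta(p,rot):
    from station import env
    o=env.get_obs();r=R.from_euler("xyz",o["eef_rot"]);
    return np.r_[r.inv().apply(p-o["tcp_pos"]),(r.inv()*rot).as_rotvec()].round(3)
def down(yawdeg): return R.from_euler("xyz",[180,0,yawdeg],degrees=True)
def brd(x,y,z,dz=0): # tcp pose with grasp point at board coords
    r=BR*R.from_euler("xyz",[180,0,180],degrees=True)
    return BO+BR.apply([x,y,z+167]),r
E
python3 -c "
from h import *
print(delta(np.array([528.3,-209.5,300]),down(156.6)))
p,r=brd(0,0,140);print(p,r.as_matrix().round(2))"
```

```text
[-5.65267e+02 -6.59045e+02  1.04804e+02 -2.00000e-03 -0.00000e+00
  1.36000e-01]
[415.11824455 153.19973369 355.25076552] [[-0.82 -0.25  0.51]
 [-0.21  0.97  0.13]
 [-0.53  0.   -0.85]]
```

The manual's scale: shifts go in units of 25 mm and turns go in units of 0.1 rad. Converting my numbers, -300 mm is -12, 40 mm is 1.6, 0.136 rad is 1.36.

```bash
python3 inch.py '{"tx":[-12, -12, -12, -12, -12, -12, -12, -12, -22.612, -22.612, -22.612, -22.612], "ty":[-14, -14, -14, -14, -14, -14, -14, -14, -26.36, -26.36, -26.36, -26.36], "tz":[1.6, 1.6, 1.6, 1.6, 1.6, 1.6, 1.6, 1.6, 4.192, 4.192, 4.192, 4.192], "ax":[0, 0, 0, 0, 0, 0, 0, 0, -0.02, -0.02, -0.02, -0.02], "ay":[0, 0, 0, 0, 0, 0, 0, 0, 0, 0, 0, 0], "az":[0.7, 0.7, 0.7, 0.7, 0.7, 0.7, 0.7, 0.7, 1.36, 1.36, 1.36, 1.36]}' 62; python3 -c "
from h import *
print(delta(np.array([528.3,-209.5,300]),down(156.6)))"
```

```text
time_s: 1.3
tcp_pos: [413.7, 35.2, 340.3]
eef_rot: [3.139, 0.0, 2.733]
ft_force: [1.4, 1.3, -0.5]
gripper_width: 61.7
finger_force: 0.0
[-2.02467e+02 -1.79045e+02  3.99220e+01  2.00000e-03  0.00000e+00
 -1.00000e-03]
```

Scaled: -200 mm is -8, -177 mm is -7.08.

```bash
python3 inch.py '{"tx":[-8, -8, -8, -8, -8, -8, -8, -8, -8], "ty":[-7.08, -7.08, -7.08, -7.08, -7.08, -7.08, -7.08, -7.08, -7.08], "tz":[1.6, 1.6, 1.6, 1.6, 1.6, 1.6, 1.6, 1.6, 1.6], "ax":[0, 0, 0, 0, 0, 0, 0, 0, 0], "ay":[0, 0, 0, 0, 0, 0, 0, 0, 0], "az":[0, 0, 0, 0, 0, 0, 0, 0, 0]}'; python3 -c "
from h import *
print(delta(np.array([528.3,-209.5,190]),down(156.6)))"
```

```text
time_s: 2.2
tcp_pos: [526.4, -203.5, 300.1]
eef_rot: [3.139, -0.001, 2.734]
ft_force: [-0.1, -0.7, 0.7]
gripper_width: 62.0
finger_force: 0.0
[-4.21200e+00 -5.01500e+00  1.10113e+02  2.00000e-03 -1.00000e-03
  0.00000e+00]
```

```bash
python3 inch.py '{"tx":[-0.168, -0.168, -0.168, -0.168, -0.168, -0.168, -0.168], "ty":[-0.2, -0.2, -0.2, -0.2, -0.2, -0.2, -0.2], "tz":[1.2, 2.4, 3.6, 4, 4.4, 4.4, 4.4], "ax":[0.02, 0.02, 0.02, 0.02, 0.02, 0.02, 0.02], "ay":[0, 0, 0, 0, 0, 0, 0], "az":[0, 0, 0, 0, 0, 0, 0]}'; python3 -c "
from h import *
print(delta(np.array([528.3,-209.5,190]),down(156.6)))"; python3 inch.py '{"tx":[0, 0, 0, 0, 0, 0], "ty":[0, 0, 0, 0, 0, 0], "tz":[0, 0, 0, 0, 0, 0], "ax":[0, 0, 0, 0, 0, 0], "ay":[0, 0, 0, 0, 0, 0], "az":[0, 0, 0, 0, 0, 0]}' 0
```

```text
time_s: 2.9
tcp_pos: [529.3, -210.6, 191.6]
eef_rot: [-3.141, 0.002, 2.733]
ft_force: [-0.2, -0.4, 0.2]
gripper_width: 62.0
finger_force: 0.0
[ 1.313  0.63   1.587 -0.     0.002  0.   ]
time_s: 3.5
tcp_pos: [528.6, -210.7, 190.3]
eef_rot: [-3.141, -0.0, 2.733]
ft_force: [-1.4, -0.5, 2.4]
gripper_width: 25.4
finger_force: 30.0
```

Run:
```python
from station import env
import cv2,numpy as np
from h import *
o=np.zeros((400,800,3),np.uint8)
for i,(n,r) in enumerate((("side",(255,190,395,330)),("top",(300,165,420,285)))):
    c=env.capture(n);np.save(f"pics/{n}1.npy",c,allow_pickle=True)
    x0,y0,x1,y1=r;o[:,i*400:i*400+400]=cv2.resize(c["frame"][y0:y1,x0:x1,::-1],(400,400),interpolation=2)
cv2.imwrite("pics/c1.png",o)
```

```text
(no output)
```

View pics/c1.png

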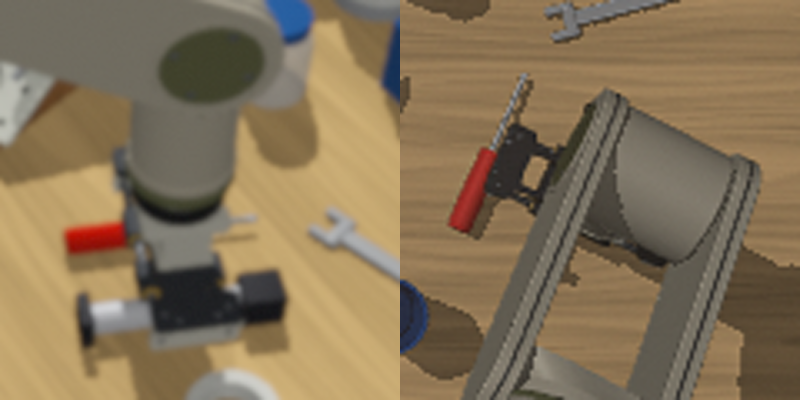

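The fingers hold the barrel at 25.4 mm. In the side crop the foot is at (85,318) and the head at (262,300). The gripper body looks about 20 px towards the head, so I'll check the grip point numerically.

```bash
python3 - <<'E'
from h import *
s=load("side1");A=np.array([np.cos(np.radians(-23.4)),np.sin(np.radians(-23.4)),0]);P=np.array([528.6,-210.7,18])
for n,X in(("mid",P),("pad plane",P+[0,0,6]),("body z100",P+[0,0,82]),("foot end",P-77*A),("head end",P+105*A),("barrel foot",P-65*A),("barrel head",P+65*A),("bx+",P+37*A+[0,0,82]),("bx-",P-37*A+[0,0,82])): print(n,((proj(s,X)-[255,190])/.35).round(0))
E
python3 inch.py '{"tx":[0, 0, 0, 0, 0, 0], "ty":[0, 0, 0, 0, 0, 0], "tz":[-0.4, -1.2, -2.4, -3.6, -4.8, -4.8], "ax":[0, 0, 0, 0, 0, 0], "ay":[0, 0, 0, 0, 0, 0], "az":[0, 0, 0, 0, 0, 0]}'
python3 -c "
from h import *
print(BR.as_matrix().round(3))
p,r=brd(0,0,150);print(p,delta(p,r))"
```

```text
mid [167. 308.]
pad plane [167. 304.]
body z100 [172. 249.]
foot end [ 80. 319.]
head end [284. 292.]
barrel foot [ 93. 317.]
barrel head [240. 298.]
bx+ [216. 244.]
bx- [129. 255.]
time_s: 4.2
tcp_pos: [530.2, -211.2, 315.8]
eef_rot: [-3.141, 0.008, 2.733]
ft_force: [1.6, -0.6, -1.9]
gripper_width: 25.7
finger_force: 30.0
[[ 0.82  -0.253 -0.513]
 [ 0.215  0.967 -0.134]
 [ 0.53   0.     0.848]]
[409.991803   151.85770548 363.73124648] [ 2.54163e+02  2.85405e+02 -5.01490e+01 -1.89000e-01 -5.30000e-01
 -6.46000e-01]
```

Scaled: 240 mm is 9.6, 190 mm is 7.6, -0.4 rad is -4.

```bash
python3 inch.py '{"tx":[0.48, 1.52, 2.56, 3.56, 4.56, 5.6, 6.6, 7.6, 8.64, 9.6, 10.16, 10.16], "ty":[0.56, 1.72, 2.84, 4, 5.12, 6.28, 7.44, 8.56, 9.72, 10.8, 11.4, 11.4], "tz":[-0.2, -0.48, -0.8, -1, -1.2, -1.4, -1.6, -1.8, -1.92, -2, -2, -2], "ax":[-0.1, -0.3, -0.5, -0.66, -0.85, -1.04, -1.23, -1.42, -1.6, -1.78, -1.89, -1.89], "ay":[-0.3, -0.8, -1.3, -1.86, -2.4, -2.9, -3.45, -4, -4.5, -5, -5.3, -5.3], "az":[-0.3, -1, -1.6, -2.26, -2.9, -3.55, -4.2, -4.85, -5.5, -6.1, -6.46, -6.46]}'
python3 - <<'E'
from h import *
from station import env
p,r=brd(0,0,150);print(delta(p,r))
print(env.get_obs()["joint_positions"].round(2))
E
```

```text
time_s: 5.4
tcp_pos: [407.3, 153.8, 358.4]
eef_rot: [3.134, 0.551, -2.885]
ft_force: [-0.3, -0.8, -2.6]
gripper_width: 25.3
finger_force: 30.0
[-4.603e+00 -2.550e+00 -3.429e+00  8.000e-03 -8.000e-03  1.000e-03]
[ 0.23 -0.63  2.26  0.02  0.96 -1.6 ]
```

```bash
python3 inch.py '{"tx":[-0.08, -0.184, -0.184, -0.184, -0.184, -0.184], "ty":[-0.04, -0.1, -0.1, -0.1, -0.1, -0.1], "tz":[0.32, 0.8, 1.4, 1.664, 1.664, 1.664], "ax":[0.08, 0.08, 0.08, 0.08, 0.08, 0.08], "ay":[-0.08, -0.08, -0.08, -0.08, -0.08, -0.08], "az":[0, 0, 0, 0, 0, 0]}'
python3 - <<'E'
from h import *
from station import env
p,r=brd(0,0,105);print(delta(p,r))
o=np.zeros((400,800,3),np.uint8)
for i,(n,rr) in enumerate((("side",(160,80,330,250)),("top",(160,140,300,280)))):
    c=env.capture(n);np.save(f"pics/{n}2.npy",c,allow_pickle=True)
    x0,y0,x1,y1=rr;o[:,i*400:i*400+400]=cv2.resize(c["frame"][y0:y1,x0:x1,::-1],(400,400),interpolation=2)
    for q in [(-77,0,100),(105,0,100),(-65,0,100),(65,0,100)]: print(n,q,((proj(c,BO+BR.apply(q))-[x0,y0])*400/(x1-x0)).round())
cv2.imwrite("pics/c2.png",o)
E
```

```text
time_s: 6.0
tcp_pos: [434.5, 155.7, 326.8]
eef_rot: [-3.14, 0.559, -2.89]
ft_force: [0.0, 0.4, -3.6]
gripper_width: 25.4
finger_force: 30.0
[ 1.351e+00  2.533e+00  5.850e-01 -4.000e-03  1.000e-03 -4.000e-03]
side (-77, 0, 100) [127. 249.]
side (105, 0, 100) [220. 122.]
side (-65, 0, 100) [133. 241.]
side (65, 0, 100) [199. 150.]
top (-77, 0, 100) [224. 299.]
top (105, 0, 100) [178. 155.]
top (-65, 0, 100) [221. 290.]
top (65, 0, 100) [189. 188.]
```

View pics/c2.png

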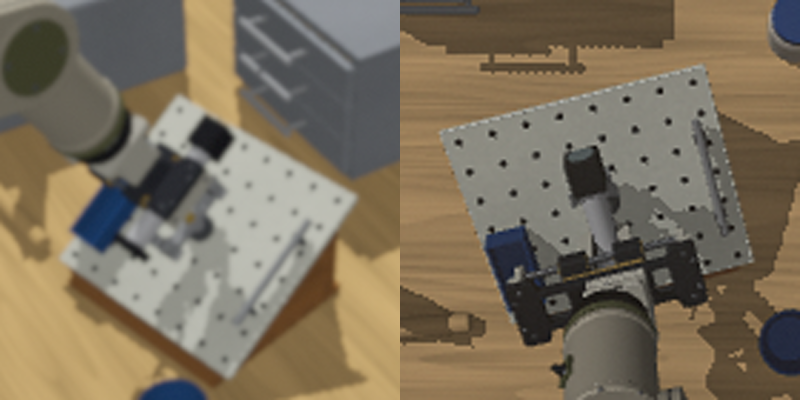

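The held torch lies where predicted: its head is at (212,138) in the side crop and (185,172) in the top crop, over the cradle. I'll correct the small offset and descend to just above the earliest possible contact.

Scaled: 2.5 mm is 0.1, 25 mm is 1, -0.004 rad is -0.04.

```bash
python3 inch.py '{"tx":[0.056, 0.056, 0.056, 0.056, 0.056, 0.056, 0.056, 0.056], "ty":[0.1, 0.1, 0.1, 0.1, 0.1, 0.1, 0.1, 0.1], "tz":[0.24, 0.48, 0.72, 0.92, 1, 1, 1, 1], "ax":[-0.04, -0.04, -0.04, -0.04, -0.04, -0.04, -0.04, -0.04], "ay":[0, 0, 0, 0, 0, 0, 0, 0], "az":[-0.04, -0.04, -0.04, -0.04, -0.04, -0.04, -0.04, -0.04]}'
cat >> h.py <<'E'
def st():
    from station import env
    o=env.get_obs();r=R.from_euler("xyz",o["eef_rot"]);g=BR.inv().apply(o["tcp_pos"]-BO+r.apply([0,0,167]))
    print("t",round(o["time_s"],2),"grasp xyz board",g.round(2),"F board",BR.inv().apply(o["ft_force"]).round(2),"M board",BR.inv().apply(o["moment"]).round(2),"ang",(BR.inv()*r*R.from_euler("xyz",[180,0,180],degrees=True).inv()).as_rotvec().round(3),"w",round(o["gripper_width"],1))
E
python3 -c "
from h import *
st()"
```

```text
time_s: 6.9
tcp_pos: [446.1, 161.5, 306.0]
eef_rot: [-3.141, 0.562, -2.884]
ft_force: [2.2, -3.1, 2.4]
gripper_width: 25.0
finger_force: 30.0
t 6.9 grasp xyz board [ 1.76  0.25 81.28] F board [ 2.43 -3.52  1.36] M board [-0.67 -0.15  0.02] ang [ 0.    -0.004  0.001] w 25.0
```

```bash
python3 inch.py '{"tx":[0, 0], "ty":[0, 0], "tz":[0, 0], "ax":[0, 0], "ay":[0, 0], "az":[0, 0]}' >/dev/null; python3 -c "
from h import *
st()"; python3 inch.py '{"tx":[0, 0, 0], "ty":[0.04, 0.04, 0.04], "tz":[0, 0, 0], "ax":[0, 0, 0], "ay":[0, 0, 0], "az":[0, 0, 0]}' >/dev/null; python3 -c "
from h import *
st()"
```

```text
t 7.1 grasp xyz board [ 1.28  0.47 81.22] F board [ 1.6  -4.14  1.08] M board [-0.69 -0.18 -0.03] ang [ 0.001 -0.003  0.001] w 25.0
t 7.4 grasp xyz board [ 1.21  1.56 81.29] F board [ 2.07 -4.94  4.1 ] M board [-0.86 -0.15 -0.05] ang [ 0.001 -0.003  0.001] w 25.2
```

Scaled: -3 mm is -0.12, -1.5 mm is -0.06.

```bash
python3 inch.py '{"tx":[0, 0, 0, 0], "ty":[-0.06, -0.12, -0.12, -0.12], "tz":[0, 0, 0, 0], "ax":[0, 0, 0, 0], "ay":[0, 0, 0, 0], "az":[0, 0, 0, 0]}' >/dev/null; python3 -c "
from h import *
st()"; python3 inch.py '{"tx":[0, 0, 0], "ty":[-0.08, -0.08, -0.08], "tz":[0, 0, 0], "ax":[0, 0, 0], "ay":[0, 0, 0], "az":[0, 0, 0]}' >/dev/null; python3 -c "
from h import *
st()"
```

```text
t 7.8 grasp xyz board [ 0.37 -1.1  80.9 ] F board [2.24 0.29 2.07] M board [-0.12 -0.01 -0.02] ang [ 0.001 -0.002  0.001] w 25.3
t 8.1 grasp xyz board [ 0.36 -2.56 81.03] F board [-0.22  3.89  5.94] M board [ 0.69  0.16 -0.04] ang [ 0.002 -0.002  0.001] w 25.3
```

```bash
S='from h import *;st()'
python3 inch.py '{"tx":[0, 0], "ty":[0.06, 0.06], "tz":[0, 0], "ax":[0, 0], "ay":[0, 0], "az":[0, 0]}' >/dev/null; python3 -c "$S"; for i in 1 ; do python3 inch.py '{"tx":[0, 0, 0], "ty":[0, 0, 0], "tz":[0.02, 0.04, 0.04], "ax":[0, 0, 0], "ay":[0, 0, 0], "az":[0, 0, 0]}' >/dev/null; python3 -c "$S"; done;  python3 inch.py '{"tx":[0, 0, 0], "ty":[0, 0, 0], "tz":[0.02, 0.04, 0.04], "ax":[0, 0, 0], "ay":[0, 0, 0], "az":[0, 0, 0]}' >/dev/null; python3 -c "$S"
```

```text
t 8.3 grasp xyz board [ 0.37 -1.67 80.97] F board [-0.86 -0.4   6.29] M board [ 0.06  0.26 -0.01] ang [ 0.001 -0.002  0.001] w 25.1
t 8.6 grasp xyz board [ 0.6  -1.77 80.23] F board [-1.79  1.46 11.22] M board [ 0.11  0.56 -0.03] ang [ 0.001 -0.002  0.001] w 25.2
t 8.9 grasp xyz board [ 0.69 -1.76 79.23] F board [-1.    0.56  9.64] M board [ 0.08  0.43 -0.06] ang [ 0.001 -0.002  0.001] w 25.3
```

```bash
S='from h import *;st()'
python3 inch.py '{"tx":[0, 0, 0], "ty":[0, 0, 0], "tz":[0.02, 0.04, 0.04], "ax":[0, 0, 0], "ay":[0, 0, 0], "az":[0, 0, 0]}' >/dev/null; python3 -c "$S";  python3 inch.py '{"tx":[0, 0, 0], "ty":[0, 0, 0], "tz":[0.02, 0.04, 0.04], "ax":[0, 0, 0], "ay":[0, 0, 0], "az":[0, 0, 0]}' >/dev/null; python3 -c "$S"
```

```text
t 9.2 grasp xyz board [ 0.62 -1.79 78.14] F board [-0.34  0.58  8.78] M board [ 0.07  0.32 -0.  ] ang [ 0.001 -0.002  0.001] w 25.4
t 9.5 grasp xyz board [ 0.53 -1.8  77.05] F board [-0.32 -0.13  6.93] M board [ 0.1   0.32 -0.02] ang [ 0.001 -0.002  0.001] w 25.2
```

```bash
S='from h import *;st()'
python3 inch.py '{"tx":[0, 0, 0], "ty":[0, 0, 0], "tz":[0.02, 0.04, 0.04], "ax":[0, 0, 0], "ay":[0, 0, 0], "az":[0, 0, 0]}' >/dev/null; python3 -c "$S";  python3 inch.py '{"tx":[0, 0, 0], "ty":[0, 0, 0], "tz":[0.02, 0.04, 0.04], "ax":[0, 0, 0], "ay":[0, 0, 0], "az":[0, 0, 0]}' >/dev/null; python3 -c "$S"; python3 inch.py '{"tx":[0, 0, 0], "ty":[0, 0, 0], "tz":[0.02, 0.04, 0.04], "ax":[0, 0, 0], "ay":[0, 0, 0], "az":[0, 0, 0]}' >/dev/null; python3 -c "$S"
```

```text
t 9.8 grasp xyz board [ 0.47 -1.81 75.99] F board [0.22 0.6  5.49] M board [0.12 0.23 0.03] ang [ 0.001 -0.002  0.001] w 25.4
t 10.1 grasp xyz board [ 0.28 -1.82 74.88] F board [-0.15  1.52  4.53] M board [ 0.18  0.24 -0.01] ang [ 0.001 -0.001  0.001] w 25.2
t 10.4 grasp xyz board [ 0.2  -1.87 73.74] F board [-1.   -0.63  4.04] M board [0.1  0.43 0.03] ang [ 0.001 -0.001  0.001] w 25.0
```

```bash
S='from h import *;st()'
python3 inch.py '{"tx":[0, 0, 0], "ty":[0, 0, 0], "tz":[0.02, 0.04, 0.04], "ax":[0, 0, 0], "ay":[0, 0, 0], "az":[0, 0, 0]}' >/dev/null; python3 -c "$S";  python3 inch.py '{"tx":[0, 0, 0], "ty":[0, 0, 0], "tz":[0.02, 0.04, 0.04], "ax":[0, 0, 0], "ay":[0, 0, 0], "az":[0, 0, 0]}' >/dev/null; python3 -c "$S"
```

```text
t 10.7 grasp xyz board [ 0.17 -1.89 72.7 ] F board [-1.54  0.46  2.01] M board [0.16 0.36 0.  ] ang [ 0.001 -0.001  0.001] w 25.2
t 11.0 grasp xyz board [ 0.22 -1.89 71.72] F board [-2.41  0.78  2.02] M board [0.15 0.47 0.03] ang [ 0.001 -0.001  0.001] w 25.1
```

Run:
```python
from h import *
from station import env
o=np.zeros((400,800,3),np.uint8)
for i,(n,rr) in enumerate((("side",(190,90,310,210)),("top",(180,150,280,250)))):
    c=env.capture(n);np.save(f"pics/{n}3.npy",c,allow_pickle=True)
    x0,y0,x1,y1=rr;o[:,i*400:i*400+400]=cv2.resize(c["frame"][y0:y1,x0:x1,::-1],(400,400),interpolation=2)
    for q in [(x,-1,z) for z in (66,52) for x in(-77,-65,65,105)]: print(n,q,((proj(c,BO+BR.apply(q))-[x0,y0])*400/(x1-x0)).round())
cv2.imwrite("pics/c3.png",o)
```

```text
side (-77, -1, 66) [100. 335.]
side (-65, -1, 66) [109. 324.]
side (65, -1, 66) [200. 197.]
side (105, -1, 66) [228. 159.]
side (-77, -1, 52) [108. 341.]
side (-65, -1, 52) [116. 330.]
side (65, -1, 52) [207. 205.]
side (105, -1, 52) [234. 167.]
top (-77, -1, 66) [233. 356.]
top (-65, -1, 66) [229. 343.]
top (65, -1, 66) [185. 203.]
top (105, -1, 66) [170. 157.]
top (-77, -1, 52) [233. 347.]
top (-65, -1, 52) [229. 334.]
top (65, -1, 52) [185. 195.]
top (105, -1, 52) [170. 150.]
```

View pics/c3.png

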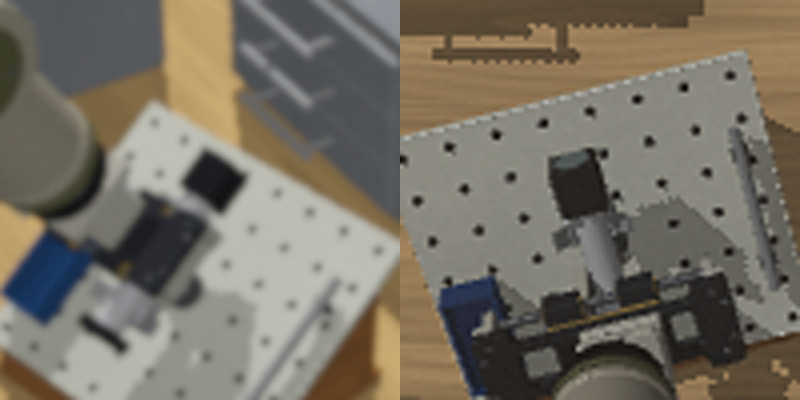

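The head is at (215,180) and the foot at (105,333) in the side crop, which matches an axis near 66 mm and parallel to the board. The barrel is between the jaws, so I'll continue by feel.

```bash
S='from h import *;st()'
python3 inch.py '{"tx":[0, 0, 0], "ty":[0, 0, 0], "tz":[0.02, 0.04, 0.04], "ax":[0, 0, 0], "ay":[0, 0, 0], "az":[0, 0, 0]}' >/dev/null; python3 -c "$S";  python3 inch.py '{"tx":[0, 0, 0], "ty":[0, 0, 0], "tz":[0.02, 0.04, 0.04], "ax":[0, 0, 0], "ay":[0, 0, 0], "az":[0, 0, 0]}' >/dev/null; python3 -c "$S"
```

```text
t 11.4 grasp xyz board [ 0.39 -1.86 70.82] F board [-2.29  0.45  0.2 ] M board [ 0.13  0.57 -0.04] ang [ 0.001 -0.002  0.001] w 25.1
t 11.7 grasp xyz board [ 0.53 -1.89 69.85] F board [-0.87  0.57 -0.17] M board [0.14 0.47 0.02] ang [ 0.001 -0.002  0.001] w 25.2
```

```bash
S='from h import *;st()'
python3 inch.py '{"tx":[0, 0, 0], "ty":[0, 0, 0], "tz":[0.02, 0.04, 0.04], "ax":[0, 0, 0], "ay":[0, 0, 0], "az":[0, 0, 0]}' >/dev/null; python3 -c "$S";  python3 inch.py '{"tx":[0, 0, 0], "ty":[0, 0, 0], "tz":[0.02, 0.04, 0.04], "ax":[0, 0, 0], "ay":[0, 0, 0], "az":[0, 0, 0]}' >/dev/null; python3 -c "$S"
```

```text
t 12.0 grasp xyz board [ 0.57 -1.86 68.87] F board [-0.88  0.8   0.33] M board [ 0.14  0.41 -0.02] ang [ 0.001 -0.002  0.001] w 24.9
t 12.3 grasp xyz board [ 0.6  -1.91 67.88] F board [-1.91  0.6  -0.86] M board [ 0.11  0.39 -0.03] ang [ 0.001 -0.002  0.001] w 25.1
```

```bash
S='from h import *;st()'
python3 inch.py '{"tx":[0, 0, 0], "ty":[0, 0, 0], "tz":[0.02, 0.04, 0.04], "ax":[0, 0, 0], "ay":[0, 0, 0], "az":[0, 0, 0]}' >/dev/null; python3 -c "$S";  python3 inch.py '{"tx":[0, 0, 0], "ty":[0, 0, 0], "tz":[0.02, 0.04, 0.04], "ax":[0, 0, 0], "ay":[0, 0, 0], "az":[0, 0, 0]}' >/dev/null; python3 -c "$S"
```

```text
t 12.6 grasp xyz board [ 0.58 -1.88 66.86] F board [-0.74  1.22 -1.11] M board [ 0.16  0.39 -0.05] ang [ 0.001 -0.002  0.001] w 25.6
t 12.9 grasp xyz board [ 0.58 -1.88 65.88] F board [-0.31  1.4  -1.41] M board [ 0.12  0.35 -0.01] ang [ 0.001 -0.002  0.001] w 25.3
```

```bash
S='from h import *;st()'
python3 inch.py '{"tx":[0, 0, 0], "ty":[0, 0, 0], "tz":[0.02, 0.04, 0.04], "ax":[0, 0, 0], "ay":[0, 0, 0], "az":[0, 0, 0]}' >/dev/null; python3 -c "$S";  python3 inch.py '{"tx":[0, 0, 0], "ty":[0, 0, 0], "tz":[0.02, 0.04, 0.04], "ax":[0, 0, 0], "ay":[0, 0, 0], "az":[0, 0, 0]}' >/dev/null; python3 -c "$S"
```

```text
t 13.2 grasp xyz board [ 0.59 -1.87 64.88] F board [-0.32  0.61 -1.88] M board [0.15 0.38 0.02] ang [ 0.001 -0.002  0.001] w 25.2
t 13.5 grasp xyz board [ 0.57 -1.88 63.86] F board [-0.83  0.97 -2.77] M board [ 0.14  0.38 -0.04] ang [ 0.001 -0.002  0.001] w 25.2
```

```bash
S='from h import *;st()'
python3 inch.py '{"tx":[0, 0, 0], "ty":[0, 0, 0], "tz":[0.02, 0.04, 0.04], "ax":[0, 0, 0], "ay":[0, 0, 0], "az":[0, 0, 0]}' >/dev/null; python3 -c "$S";  python3 inch.py '{"tx":[0, 0, 0], "ty":[0, 0, 0], "tz":[0.02, 0.04, 0.04], "ax":[0, 0, 0], "ay":[0, 0, 0], "az":[0, 0, 0]}' >/dev/null; python3 -c "$S"
```

```text
t 13.8 grasp xyz board [ 0.73 -1.84 63.48] F board [-6.01  0.28 13.68] M board [ 0.06  1.34 -0.05] ang [ 0.001 -0.002  0.001] w 25.2
t 14.1 grasp xyz board [ 0.82 -1.81 62.91] F board [-10.69   0.    25.08] M board [ 0.    2.02 -0.01] ang [ 0.001 -0.001  0.001] w 25.0
```

Firm, centred resistance with the axis at about 58 mm is consistent with both saddles. I'll ease off the pressure, then release.

```bash
S='from h import *;st()'
python3 inch.py '{"tx":[0, 0], "ty":[0, 0], "tz":[-0.032, -0.052], "ax":[0, 0], "ay":[0, 0], "az":[0, 0]}' >/dev/null; python3 -c "$S"
python3 - <<'E'
from h import *
from station import env
for n,rr in (("side",(190,90,310,210)),("top",(180,150,280,250))):
    c=env.capture(n);np.save(f"pics/{n}4.npy",c,allow_pickle=True)
E
python3 inch.py '{"tx":[0, 0, 0, 0], "ty":[0, 0, 0, 0], "tz":[0, 0, 0, 0], "ax":[0, 0, 0, 0], "ay":[0, 0, 0, 0], "az":[0, 0, 0, 0]}' 56 >/dev/null; python3 -c "$S"
```

```text
t 14.3 grasp xyz board [ 0.63 -1.84 63.6 ] F board [-2.18  1.22  0.12] M board [0.13 0.65 0.02] ang [ 0.001 -0.002  0.001] w 25.6
t 14.8 grasp xyz board [ 0.87 -1.92 63.31] F board [0.99 0.52 0.41] M board [ 0.08  0.28 -0.01] ang [ 0.001 -0.002  0.001] w 52.6
```

```bash
python3 inch.py '{"tx":[0, 0, 0, 0, 0, 0, 0, 0, 0, 0, 0, 0], "ty":[0, 0, 0, 0, 0, -1.2, -3.2, -5.2, -7.2, -9.2, -11.2, -12], "tz":[-0.2, -0.6, -1.4, -2.4, -3.6, -4, -4, -4, -4, -4, -4, -4], "ax":[0, 0, 0, 0, 0, 0, 0, 0, 0, 0, 0, 0], "ay":[0, 0, 0, 0, 0, 0, 0, 0, 0, 0, 0, 0], "az":[0, 0, 0, 0, 0, 0, 0, 0, 0, 0, 0, 0]}'
python3 - <<'E'
from h import *
from station import env
o=np.zeros((400,800,3),np.uint8)
for i,(n,rr) in enumerate((("side",(190,110,310,230)),("top",(175,150,285,260)))):
    c=env.capture(n);np.save(f"pics/{n}5.npy",c,allow_pickle=True)
    x0,y0,x1,y1=rr;o[:,i*400:i*400+400]=cv2.resize(c["frame"][y0:y1,x0:x1,::-1],(400,400),interpolation=2)
    for q in [(x,-1,58) for x in(-77,-65,65,105)]: print(n,q,((proj(c,BO+BR.apply(q))-[x0,y0])*400/(x1-x0)).round())
cv2.imwrite("pics/c5.png",o)
E
```

```text
time_s: 16.0
tcp_pos: [480.3, -146.1, 375.4]
eef_rot: [-3.14, 0.561, -2.887]
ft_force: [0.1, 0.6, -0.2]
gripper_width: 56.3
finger_force: 0.0
side (-77, -1, 58) [104. 272.]
side (-65, -1, 58) [113. 261.]
side (65, -1, 58) [204. 135.]
side (105, -1, 58) [232.  97.]
top (-77, -1, 58) [230. 319.]
top (-65, -1, 58) [226. 308.]
top (65, -1, 58) [186. 181.]
top (105, -1, 58) [173. 139.]
```

View pics/c5.png

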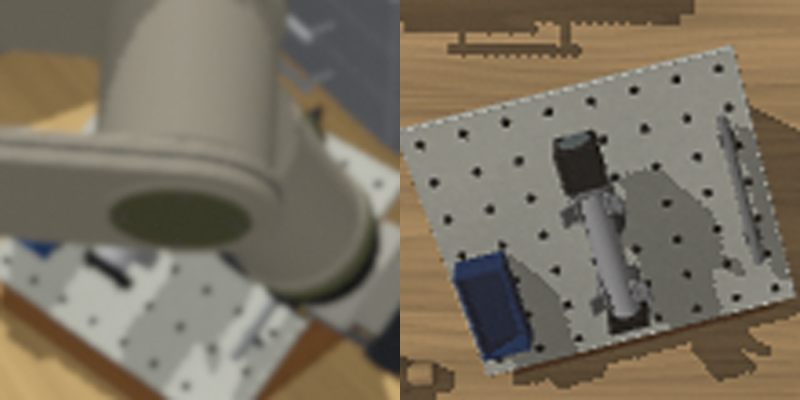

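In the top crop the torch lies along the cradle with its head up at (182,163), its foot at (229,320) and the barrel between both jaw pairs. The arm blocks the side view, so I'll swing it to the other side.

The manual's scale: shifts go in units of 25 mm and turns go in units of 0.1 rad. Converting my numbers, 560 mm is 22.4, 540 mm is 21.6.

```bash
python3 inch.py '{"tx":[0, 0, 0, 0, 0, 0, 0, 0, 0, 0, 0, 0], "ty":[1.6, 3.6, 5.6, 7.6, 9.6, 11.6, 13.6, 15.6, 17.6, 19.6, 21.6, 22.4], "tz":[-0.4, -0.8, -0.8, -0.8, -0.8, -0.8, -0.8, -0.8, -0.8, -0.8, -0.8, -0.8], "ax":[0, 0, 0, 0, 0, 0, 0, 0, 0, 0, 0, 0], "ay":[0, 0, 0, 0, 0, 0, 0, 0, 0, 0, 0, 0], "az":[0, 0, 0, 0, 0, 0, 0, 0, 0, 0, 0, 0]}'
python3 - <<'E'
from h import *
from station import env
o=np.zeros((400,800,3),np.uint8)
for i,(n,rr) in enumerate((("side",(190,110,310,230)),("top",(175,150,285,260)))):
    c=env.capture(n);np.save(f"pics/{n}6.npy",c,allow_pickle=True)
    x0,y0,x1,y1=rr;o[:,i*400:i*400+400]=cv2.resize(c["frame"][y0:y1,x0:x1,::-1],(400,400),interpolation=2)
cv2.imwrite("pics/c6.png",o)
E
```

```text
time_s: 17.3
tcp_pos: [324.3, 400.5, 392.3]
eef_rot: [3.139, 0.561, -2.881]
ft_force: [-0.1, -0.9, -0.4]
gripper_width: 56.1
finger_force: 0.0
```

View pics/c6.png

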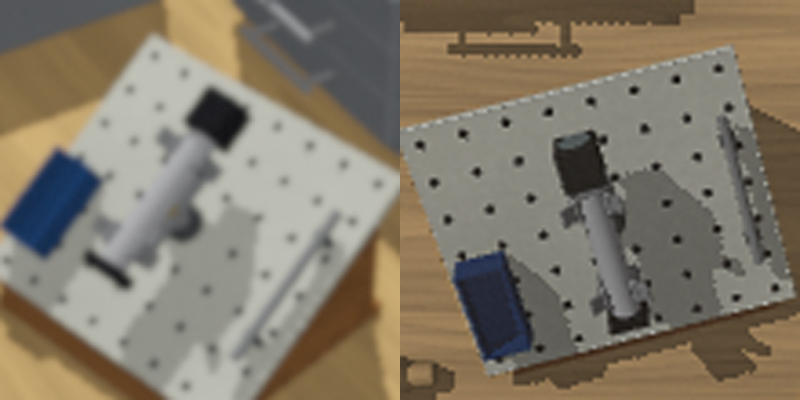

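In the side crop the torch's head is at (217,119) and its foot at (108,270). The barrel is in both pairs, with a trace of brass at (175,210). I'll measure the seated axis.

Run:
```python
from h import *
s,t=load("side6"),load("top6")
def sp(p):return np.array(p)*.3+[189.5,109.5]
def tp(p):return np.array(p)*.275+[174.5,149.5]
def dark(c,roi,th):
    x0,y0,x1,y1=roi;f=c["frame"][y0:y1,x0:x1];m=(f.max(2)<th).astype(np.uint8)
    k=max(cv2.findContours(m,0,1)[0],key=cv2.contourArea);r=cv2.minAreaRect(k);return np.array(r[0])+[x0,y0],np.round(r[1],1)
hs=dark(s,(242,132,268,158),70);fs=dark(s,(212,182,232,198),70)
ht=dark(t,(214,183,236,206),80);ft=dark(t,(230,232,245,244),60)
print(hs,fs,ht,ft)
for a,b in((hs,ht),(fs,ft)):
    X,r=tri([s,t],[a[0],b[0]]);print(BR.inv().apply(X-BO).round(1),r)
print("expect head (85,-1,58) foot (-71,-1,58)")
```

```text
(array([255.02000046, 145.14000225]), array([14.2, 12.6])) (array([221.74161053, 190.36912727]), array([14.4,  2.7])) (array([225.5       , 195.49999809]), array([18.4, 15.1])) (array([237.6294117 , 237.08235312]), array([ 6.5, 11.4]))
[82.2 -3.9 63.2] [0.7, 0.7]
[-73.6   0.   59. ] [0.3, 0.3]
expect head (85,-1,58) foot (-71,-1,58)
```

Run:
```python
from h import *
def dark(c,roi,th):
    x0,y0,x1,y1=roi;f=c["frame"][y0:y1,x0:x1];m=(f.max(2)<th).astype(np.uint8)
    k=max(cv2.findContours(m,0,1)[0],key=cv2.contourArea);r=cv2.minAreaRect(k);M=cv2.moments(k);return np.array([M["m10"]/M["m00"],M["m01"]/M["m00"]])+[x0,y0]
for i in(2,3,4,6):
    s,t=load(f"side{i}"),load(f"top{i}")
    a=dark(s,(238,122,272,160),70);b=dark(t,(210,180,240,208),80)
    try:
        f=dark(s,(208,178,232,202),70)
    except Exception as e: f=np.array([0,0])
    X,r=tri([s,t],[a,b]);print(i,a.round(1),b.round(1),"foot",f.round(1),BR.inv().apply(X-BO).round(1),r)
```

```text
2 [249.6 138.2] [225.7 200.9] foot [214.2 183.9] [ 83.5  -4.6 104. ] [0.8, 0.8]
3 [253.8 143.9] [225.6 197.1] foot [220.2 189.3] [81.5 -4.1 72.3] [1.1, 1.1]
4 [255.1 145.2] [224.9 195.5] foot [222.3 190.6] [82.2 -2.3 61.4] [1.2, 1.2]
6 [255.1 145.2] [224.9 195.5] foot [222.2 190.7] [82.2 -2.3 61.4] [1.2, 1.2]
```

Run:
```python
from h import *
s,t,s6,t6=load("side0"),load("top0"),load("side6"),load("top6")
def brass(c,roi):
    x0,y0,x1,y1=roi;f=c["frame"][y0:y1,x0:x1].astype(int);m=(f[...,0]-f[...,2]).clip(0).astype(float);m[m<25]=0
    ys,xs=np.nonzero(m);w=m[ys,xs];
    return (np.array([(xs*w).sum(),(ys*w).sum()])/w.sum()+[x0,y0]).round(2) if len(xs) else None,len(xs),(xs.min()+x0,xs.max()+x0,ys.min()+y0,ys.max()+y0) if len(xs) else 0
rs=(228,155,258,190);rt=(218,203,248,232)
for n,c,r in(("s0",s,rs),("s6",s6,rs),("t0",t,rt),("t6",t6,rt)): print(n,brass(c,r))
a,b=brass(s,rs)[0],brass(t,rt)[0]
X,r=tri([s,t],[a,b]);print("brass",BR.inv().apply(X-BO).round(1),r)
for z in(35,38,41,45,51): print(z,proj(s,BO+BR.apply([0,-1,z])).round(1),proj(t,BO+BR.apply([0,-1,z])).round(1))
o=np.zeros((560,800,3),np.uint8)
for i,(c,r) in enumerate(((s,(215,140,271,180)),(s6,(215,140,271,180)),(t,(215,195,257,225)),(t6,(215,195,257,225)))):
    x0,y0,x1,y1=r;o[(i//2)*280:(i//2)*280+280,(i%2)*400:(i%2)*400+400]=cv2.resize(c["frame"][y0:y1,x0:x1,::-1],(400,280),interpolation=2)
cv2.imwrite("pics/c7.png",o)
```

```text
s0 (array([239.26, 171.15]), 31, (np.int64(237), np.int64(242), np.int64(168), np.int64(174)))
s6 (None, 0, 0)
t0 (array([230.97, 215.54]), 23, (np.int64(229), np.int64(233), np.int64(213), np.int64(218)))
t6 (None, 0, 0)
brass [-0.3  1.7 42.3] [0.1, 0.1]
35 [241.  172.5] [231.8 214.2]
38 [240.6 172.1] [231.8 214.6]
41 [240.1 171.7] [231.8 215. ]
45 [239.5 171.1] [231.8 215.6]
51 [238.6 170.3] [231.8 216.5]
```

View pics/c7.png

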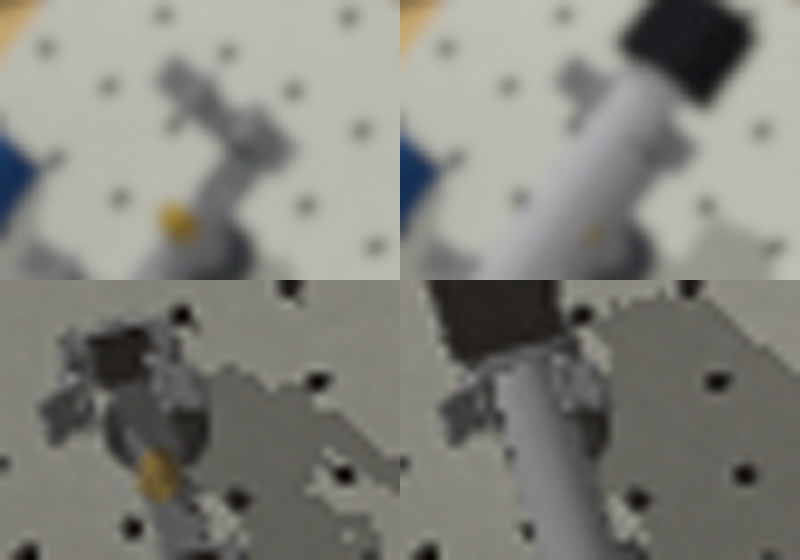

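The enlarged views show the free pad in the empty cradle at about (180,222), centred near 43 mm on its exposed side. That puts the home axis at about 58 mm. With the torch in, only a sliver of brass shows under the barrel, at (595,235). The torch is seated and nothing else has moved, so I'm handing in.

```bash
python3 -c "
from station import env
print(env.close_job())"
```

```text
the job is handed in; nothing more can be done
None
```

The torch is in the cradle, head at the board's upper end and parallel to the board as far as the pictures can tell. It bottomed with its axis about 58 mm above the face at a peak press of about 27 N, under the 30 N overload limit. The job was handed in at about 17 s, but no verdict came back and I only judged the pad to be down from the pictures.

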